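# Restock the tube carousel through its loading chute

### The arm

A 6-joint arm with a two-finger parallel gripper is mounted at the origin on the work surface. World frame = base frame: x ahead of the robot, y to its left, z up, the work surface at z = 0. Lengths are in m, angles in rad, forces in N, time in s.
With the tool pointing down it reaches from about 0.15 to 0.775 m from the base axis. Payload 6.1 kg.
Tool frame: the origin (TCP) lies at the very end of the fingers, on their centre line; the grasp point (between the pads) lies 19 mm behind it (env.hold_point_z is the distance from the TCP to the grasp point, in m); z points along the fingers, y is the line along which they close (so a half turn about z gives the same grasp; the last joint's range is limited). The gripper opens to 85 mm and grips with 20 to 120 N. Pads are 22 mm wide; open, the fingers measure 114 mm over their backs; the gripper's body (76 mm by 85 mm) begins 54 mm behind the grasp point. The pads swing forward as they close: fully open they stand 13 mm farther back than shut.
Start: joints at [-1.267, 0.126, -0.04, 1.405, 0, 1.571], TCP at [0.157, -0.501, 0.231] pointing down, gripper open.
Joint ranges: [-2.72, 2.72], [-0.95, 1.95], [-1.27, 1.35], [-1.78, 2.02], [-1.46, 1.47], [-3.14, 3.14]. Speed limits (rad/s): [2.39, 2.39, 3.01, 3.14, 3.14, 3.14].

### API

Orientations are given as [roll, pitch, yaw] about the fixed x, y, z axes, in that order (R = Rz(yaw) Ry(pitch) Rx(roll)).
In Python, from cell import env, eyes, nets gives the robot as it stands.
- The arm moves only by the shell command python3 -m inch 'ROWS' [OPENING] [FORCE]. ROWS is JSON, one flat list of numbers, 6 for each row, row after row: the shift along the world's x, y, z in m, then the turn, a rotation vector about the world's x, y, z in rad. In form: [dx, dy, dz, rx, ry, rz, dx, dy, dz, rx, ry, rz, ...]. A call has exactly 10 rows; each row is the pose to reach, as a shift and turn from the pose commanded when the call began; what a row does not reach only later rows make up. A row lasts 1/10 s, in which the tool goes at most 50 mm and 8.59 degrees, less where a joint would pass 70% of its speed; a pose out of reach is approached as far as the arm can. A call with a gripper value outside its range is refused whole. OPENING is the opening in per cent of the stroke, from 0 (shut) to 100 (fully open), set as the call begins (- or left out, the last holds). The fingers move at their own pace and stop on an object; FORCE is the grip in N (left out, the last holds). Time passes only in rows, so rows that repeat a pose let the fingers close, or fill a call up. It gives the time, the measured TCP pose, the force, the opening and the grip force at its end, in the units of the state.
- env.get_state(): the state, without advancing time (a new reading comes with each control period).
- eyes.snapshot(name): name is "side" or "top" or "wrist"; returns a dict with "img" (400x640x3 uint8, blue, green, red), "K" (3x3 intrinsics, pixels), "xyz" and "attitude" of the camera in the world. Camera axes: x right, y down, z forward; pixel columns grow to the right and rows downward; lengths in m; the calibration is good to about 2 mm. A picture is of the moment at which its call begins. There is no depth.
- env.sign_off(): hands the job in; it is judged then, once.
Trained networks look in the newest picture that a camera, given by its name, has taken for a name from the list of things; names that differ only in an ending like _2 or _b are one class to them, and where a whole thing is asked for, a point or a joint stands for the part that bears it (a point fixed in the world has none). Each returns a list of dicts, best first, with "confidence" (0 to 1); they miss things now and then, are a little off and sometimes report something else, mostly with a low value. They report only what shows in the picture. A call takes as long as a camera call. They do not tell look-alikes from the thing itself.
- nets.silhouettes(target, camera): "pixels" (400x640 bool, what is visible of it) and "extent" ([left, top, right, bottom] in pixels, round what is visible of it).
The state is a dict: "t": time; "joint_pos": joint angles; "dq": joint speeds; "effort": joint torques, N m; "tcp_pos": TCP position; "tool_rot": TCP orientation; "ft_force": force on the tool from outside, world axes, zero at the start; "moment": the same for the moment, N m; "finger_gap": finger opening in m; "grasp_force": force on a finger pad.
Only numpy, scipy, OpenCV 4.12 (cv2) and the standard library are available. Lean on these libraries where they do the work, as an engineer would, in place of code of your own. Each camera call takes 0.05 s, during which the arm holds its last target. There are 200 camera calls.

### The job

Restock the tube carousel: turn it by hand until its wide, empty compartment stands squarely under the loading chute, then tip the three capped tubes out of the hand tray down the chute so that all of them end up lying in that compartment. Set the empty tray back down flat on the bench, and leave the other things on the bench where they are.

Things in the scene. Friction and masses are not known exactly. Their poses are not given: they have to be found in the camera images.
- station: Fixed grey base of the tube carousel, with a steel chute on a post. Origin on the bench under the carousel's spindle, z up. The station's +y axis is the line of the chute, which comes down towards the spindle. The chute's post stands under the trough, 252 mm from the spindle.
- chute_mouth (a point): Middle of the floor's upper end of the chute, 295 mm from the spindle, 175 mm above the bench. The chute is a straight open trough, 140 mm wide inside, sides 42 mm high; the last 45 mm at the mouth flare to about 175 mm wide. Its floor falls at 25 degrees.
- chute_exit (a point): Middle of the floor's lower end of the chute, 135 mm from the spindle, 100 mm above the bench: it overhangs the carousel there, and the tops of its sides stand 138 mm above the bench.
- carousel (a joint): Turning angle of the carousel (a round white bin), rad, counter-clockwise from above; 0 or any whole turn when the middle of the wide compartment is straight under the chute. It turns endlessly both ways with some friction (0.16 N m: 1.3 N at 125 mm from the spindle), has no detent and stays where it is left. Push it round by a divider.
- wide_mid (a point): Point on the floor of the wide, empty compartment, on its middle line, 100 mm from the spindle; turns with the carousel. The bin is 340 mm across, its floor 20 mm above the bench, rim and dividers up to 80 mm above the bench, walls 4 to 5 mm thick, hub 60 mm across and 95 mm high. The wide compartment spans 140 degrees.
- under_chute (a point): Fixed point 100 mm from the spindle on the line of the chute, 20 mm above the bench: where wide_mid has to come. The bin's other three compartments span 73 degrees each and hold small stock (tubes, vials, caps) up to 45 mm above the bench; the radial dividers stand 70 and 143 degrees either side of the wide compartment's middle.
- tray: Loose aluminium hand tray, 126 (x) by 134 mm (y), 0.2 kg, flat on the bench. Origin at the centre of its underside, z up. Floor 3 mm, side walls 39 mm high, back wall (+x) 49 mm high. The front (-x) is open but for a rounded lip 3 mm above the floor: the tubes stay in while it is level and roll out over the lip when the front dips by about 35 degrees; 45 empties it.
- tray_grip (a point): Where to hold the tray: on the black flat handle bar over its middle, 75 mm above the tray's underside. The bar is 14 mm thick (y) and 22 mm tall; it runs along x from 31 mm in front of this point to 67 mm behind it, where it joins the back wall. 28 mm free height between bar and tubes.
- tray_lip (a point): Middle of the tray's pouring lip at its front edge: 63 mm in front (-x) of the tray's origin, 3 mm above its underside.
- tube0_mid (a point): Middle of the front capped 50 ml tube lying across the tray (along the tray's y): plastic, 115 mm long, 30 mm across, blue screw cap 33 mm across, 20 to 45 g, smooth and slippery; it rolls easily.
- tube1_mid (a point): Middle of the middle capped 50 ml tube lying across the tray (along the tray's y): plastic, 115 mm long, 30 mm across, blue screw cap 33 mm across, 20 to 45 g, smooth and slippery; it rolls easily.
- tube2_mid (a point): Middle of the rear capped 50 ml tube lying across the tray (along the tray's y): plastic, 115 mm long, 30 mm across, blue screw cap 33 mm across, 20 to 45 g, smooth and slippery; it rolls easily.
- tip_box: Bystander: clear pipette-tip box, 122 x 86 x 52 mm, with a black insert; origin under its centre.
- wash_bottle: Bystander: white wash bottle, 72 mm across, 205 mm high; origin under its centre.
- tube_rack: Bystander: white rack of tubes, 200 x 75 mm, 116 mm high; origin under its centre.
There are look-alikes about, which are no part of the job. What is shaped like the part that bears tube1_mid but turquoise or yellow is not meant.

How it is judged:
On the way, in this order (a step that is already met when the one before it is completed fails the run):
1. the wide compartment has been turned under the chute (its middle within about 18 degrees of the chute's line) and stands still (horizontal distance between wide_mid and under_chute below 0.031 m and velocity of joint carousel between -0.05 and 0.05 rad/s), for 0.3 s.
2. the tray is tipped (over 20 degrees) with its lip over the chute's upper half (angle between tray's own z axis and vertical above 0.35 rad and horizontal distance between tray_lip and chute_mouth below 0.1 m and height (world z) of tray_lip above 0.1 m), for 0.1 s.
3. all three tubes are in the wide compartment (horizontal distance between each of tube0_mid, tube1_mid, tube2_mid and wide_mid below 0.107 m and height (world z) of tube0_mid between 0.025 and 0.08 m and height (world z) of tube1_mid between 0.025 and 0.08 m and height (world z) of tube2_mid between 0.025 and 0.08 m), for 0.3 s.
At the end, for the whole second after the job is handed in: All three tubes lie in the wide compartment (centres within 107 mm of its middle point, 25 to 80 mm above the bench), the carousel is still, and the tray stands flat on the bench (3 degrees, 4 mm), at rest and let go. No bystander has moved over 30 mm or tipped (all of step 3 and velocity of joint carousel between -0.03 and 0.03 rad/s and angle between tray's own z axis and vertical below 0.06 rad and height (world z) of tray below 0.004 m and linear speed of tray below 0.02 m/s); the robot touches nothing.
It fails at once if the tip box is pushed more than 30 mm or tipped (distance of tip_box from where it was at the start of the episode above 0.03 m or angle between tip_box's own z axis and vertical above 0.35 rad).
It fails at once if the wash bottle is pushed more than 30 mm or tipped (distance of wash_bottle from where it was at the start of the episode above 0.03 m or angle between wash_bottle's own z axis and vertical above 0.35 rad).
It fails at once if the tube rack is pushed more than 30 mm or tipped (distance of tube_rack from where it was at the start of the episode above 0.03 m or angle between tube_rack's own z axis and vertical above 0.35 rad).
It also fails if it takes over 72 s, if anything falls off the work surface, if the arm or the gripper's body presses on something with over 40 N, if the wrist force passes 120 N, or if a joint passes its speed limit or range.

## Working session

There is one attempt and no reset: what is moved stays moved. The work goes in short steps, Python scripts to look and compute and a shell command to move; the robot and the scene stay as the last step left them, time stands still between calls to the robot, and variables do not carry over. Pictures are saved under pics/ and viewed, at most 10 in all, crops included, and the job is handed in when it is done.

```bash
ls; mkdir -p pics; cat > h.py <<'E'
import numpy as np, cv2
from scipy.spatial.transform import Rotation as R
from cell import env, eyes, nets
def rot(a):
    a=np.array(a,float)
    return a if a.shape==(3,3) else (R.from_euler('xyz',a) if a.size==3 else R.from_quat(a)).as_matrix()
def ray(s,u,v):
    d=rot(s['attitude'])@np.linalg.inv(s['K'])@np.array([u,v,1.]); return np.array(s['xyz']),d
def onz(s,u,v,z):
    o,d=ray(s,u,v); return o+d*(z-o[2])/d[2]
def proj(s,p):
    q=np.array(s['K'])@rot(s['attitude']).T@(np.array(p,float)-np.array(s['xyz'])); return q[:2]/q[2]
E
python3 - <<'E'
from h import *
for c in ['top','side']:
    s=eyes.snapshot(c); cv2.imwrite(f'pics/{c}0.png',s['img']); print(c,s['xyz'],s['attitude'],np.array(s['K']).tolist())
    for n in ['station','carousel','tray','tray_grip','tube1_mid','tip_box','wash_bottle','tube_rack']:
        for d in nets.silhouettes(n,c):
            m=d['pixels']; y,x=np.nonzero(m); print(n,round(d['confidence'],2),d['extent'],x.mean().round(),y.mean().round(),len(x))
print(env.get_state())
E
```

```text
pics
top [0.31686089 0.01016387 1.36512176] [-2.97158225  0.0222524  -1.57591731] [[412.5129659530558, 0.0, 323.3703988318524], [0.0, 412.5129659530558, 196.58985784394886], [0.0, 0.0, 1.0]]
station 0.87 [299.9, 142.9, 454.3, 250.6] 381.0 192.0 11443
carousel 0.8 [345.4, 141.9, 453.0, 251.0] 399.0 197.0 8655
carousel 0.44 [298.2, 141.5, 451.6, 249.1] 381.0 192.0 11385
tray 0.9 [212.5, 188.6, 261.1, 232.9] 237.0 216.0 681
tray 0.2 [296.6, 140.1, 452.4, 249.4] 381.0 192.0 11716
tray_grip 0.73 [214.4, 189.7, 260.1, 232.4] 236.0 214.0 900
tube1_mid 0.87 [157.3, 254.8, 184.3, 280.3] 170.0 268.0 344
tube1_mid 0.68 [280.9, 222.2, 293.8, 255.0] 288.0 240.0 303
tube1_mid 0.6 [216.4, 203.4, 253.4, 217.7] 236.0 209.0 226
tip_box 0.72 [239.6, 133.9, 272.4, 175.1] 256.0 156.0 1103
tip_box 0.44 [221.1, 204.5, 251.7, 218.2] 237.0 209.0 264
wash_bottle 0.81 [192.8, 142.7, 230.3, 176.2] 213.0 159.0 713
tube_rack 0.71 [464.7, 166.3, 500.8, 232.1] 480.0 199.0 1849
side [0.24795554 1.07048061 0.8620969 ] [-2.1781265   0.01795552 -2.88678127] [[450.62381213242975, 0.0, 323.3431423079192], [0.0, 450.62381
[... 736 characters left out ...]
388.6, 168.5] 358.0 150.0 972
{'t': 0.9, 'joint_pos': array([-1.26703422e+00,  1.25788903e-01, -3.95937445e-02,  1.40540421e+00,
       -1.84188637e-05,  1.57078988e+00]), 'dq': array([ 0.00071601, -0.00119819,  0.00090401, -0.0006518 , -0.00112789,
       -0.00097744]), 'effort': array([ 4.63163451e-03, -4.35692847e+01,  3.53088391e+01,  1.06244202e-03,
        2.89661930e-04,  1.08040996e-05]), 'tcp_pos': array([ 0.1570239 , -0.50095072,  0.23130322]), 'tool_rot': array([3.14158319e+00, 1.84189247e-05, 3.03768555e-01]), 'ft_force': array([-0.2322734 ,  0.18788244,  0.42985599]), 'moment': array([-0.01782115, -0.05058314, -0.01445835]), 'grasp_force': 0.0, 'finger_gap': 0.08521388460369855}
```

View pics/top0.png

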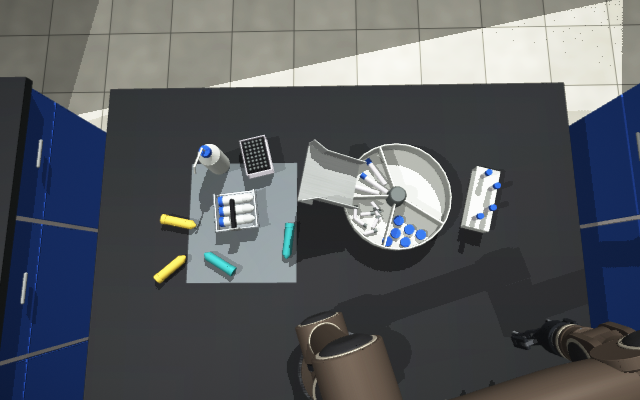

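View pics/side0.png

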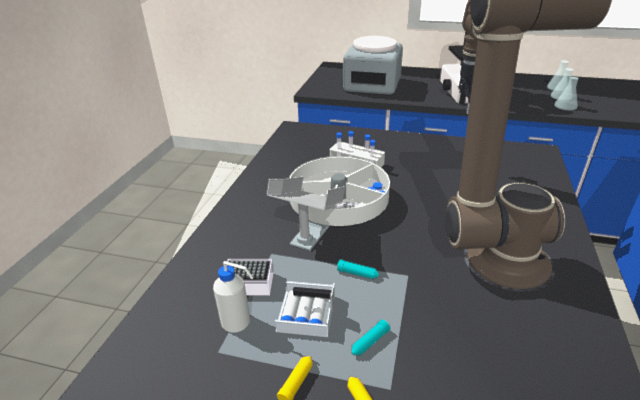

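The pictures show the carousel with its spindle at top px (397,196) and the wide compartment on its upper right (~(415,180)). The chute comes in from the left, with its mouth near (305,175). The tray with three white tubes is at (236,212). Things that could be mistaken for the tubes: turquoise ones at (288,240) and (220,264), yellow ones at (178,222) and (170,268), and stock tubes in the bin at (378,178). I choose the white blue-capped ones in the tray at (236,200/211/222). I'll check that in one crop.

```bash
python3 - <<'E'
from h import *
im=cv2.imread('pics/top0.png'); 
a=cv2.resize(im[130:260,285:465],None,fx=4.4,fy=4.4,interpolation=cv2.INTER_CUBIC)[:560,:400*2]
b=cv2.resize(im[182:240,206:268],None,fx=4.4,fy=4.4,interpolation=cv2.INTER_CUBIC)
cv2.imwrite('pics/crop1.png',cv2.resize(im[182:240,206:268],None,fx=9,fy=9,interpolation=cv2.INTER_CUBIC))
cv2.imwrite('pics/crop2.png',a)
E
```

```text
(no output)
```

View pics/crop1.png

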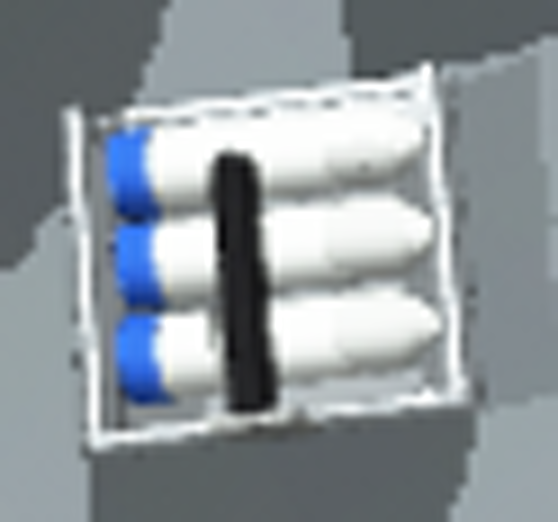

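View pics/crop2.png

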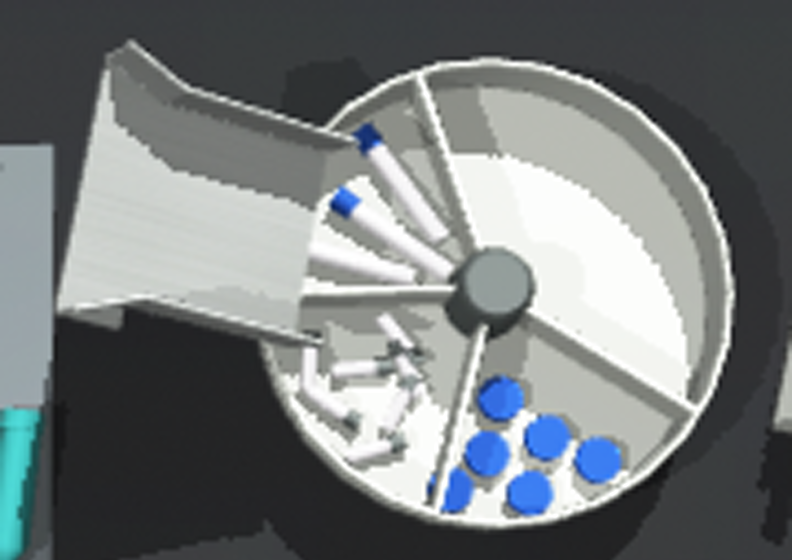

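The crop confirms the tray with three white tubes. The handle joins the wall at the bottom, so the back faces the robot and the lip faces away from it. The wide compartment lies between dividers A (420,75) and B (690,405) in the second crop. Next I'll work out the geometry.

```bash
python3 - <<'E'
from h import *
s=eyes.snapshot('top')
c1=lambda u,v,z: onz(s,u/9+206-.5+.05,v/9+182-.45,z)
c2=lambda u,v,z: onz(s,u/4.4+285-.4,v/4.4+130-.4,z)
P=lambda n,p: print(n,p.round(4))
for n,u,v,z in [('BL',97,440,.049),('BR',462,398,.049),('FL',72,112,.039),('FR',430,70,.039),('bar f',235,155,.086),('bar b',252,405,.086)]: P(n,c1(u,v,z))
sp=c2(493,282,.095); P('spindle hub',sp)
ds={n:c2(u,v,.08) for n,u,v in [('A',420,75),('B',690,405),('D',437,510)]}
# rim circle
rim=np.array([c2(u,v,.08)[:2] for u,v in [(420,72),(500,58),(600,85),(690,165),(733,290),(692,408),(620,490),(520,527),(437,513)]])
from scipy.optimize import least_squares
f=least_squares(lambda q:np.hypot(*(rim-q[:2]).T)-q[2],[.3,-.2,.17]).x; print('rim',f)
c=f[:2]
for n,p in ds.items(): print(n,p[:2],np.hypot(*(p[:2]-c)),np.degrees(np.arctan2(*(p[:2]-c)[::-1])))
e=[c2(355,138,.138),c2(322,343,.138)]; m=[c2(110,95,.175),c2(60,312,.175)]
mt=[c2(130,42,.213),c2(58,312,.175)]
for k in (e,m):
    q=(k[0]+k[1])/2; print(q, np.linalg.norm(k[0]-k[1]),np.hypot(*(q[:2]-c)), np.degrees(np.arctan2(*(q[:2]-c)[::-1])))
d=(e[0]-e[1]); print('normal dir',np.degrees(np.arctan2(d[1],d[0]))+90)
E
```

```text
BL [0.4358 0.3827 0.049 ]
BR [0.4498 0.2523 0.049 ]
FL [0.5566 0.3994 0.039 ]
FR [0.571  0.2685 0.039 ]
bar f [0.5322 0.3274 0.086 ]
bar b [0.4442 0.3186 0.086 ]
spindle hub [ 0.5422 -0.1911  0.095 ]
rim [ 0.54217249 -0.19341279  0.16853087]
A [ 0.69914219 -0.14568352] 0.1640657530954219 16.91277298251036
B [ 0.45534931 -0.32907204] 0.16106425861661258 -122.61962023914326
D [ 0.38270088 -0.14862712] 0.16564102348788834 164.31324503503453
[ 0.56524338 -0.07950682  0.138     ] 0.1459339198091552 0.11621891752690747 78.55002189566352
[0.58482887 0.09264466 0.175     ] 0.1525822486613449 0.2892203861609501 81.5186511574634
normal dir 79.87447487530497
```

```bash
python3 -m inch '[0.08,0.05,0,0,0,0.14, 0.12,0.08,0,0,0,0.24, 0.16,0.11,0,0,0,0.34, 0.2,0.14,0,0,0,0.44, 0.24,0.165,0,0,0,0.52, 0.28,0.19,0,0,0,0.6, 0.31,0.21,0,0,0,0.66, 0.331,0.225,-0.02,0,0,0.698, 0.331,0.225,-0.04,0,0,0.698, 0.331,0.225,-0.05,0,0,0.698]' 25 20; python3 - <<'E'
from h import *
print(env.get_state()['joint_pos'])
s=eyes.snapshot('wrist'); cv2.imwrite('pics/w1.png',s['img'])
for r in (.06,.1,.15): 
  a=np.radians(-122.6); print(proj(s,[.542+r*np.cos(a),-.192+r*np.sin(a),.08]).round())
t=env.get_state()['tcp_pos']; print(t, proj(s,[t[0],t[1],.08]))
E
```

```text
t: 1.95
tcp_pos: [0.4885, -0.2744, 0.1791]
tool_rot: [-3.139, 0.0, 1.005]
ft_force: [-0.4, -0.2, 0.0]
finger_gap: 0.0212
grasp_force: 0.0
[-5.11713046e-01  1.99145156e-01 -6.65026186e-02  1.30791724e+00
 -4.22352427e-05  1.62516917e+00]
[320. 156.]
[320. 205.]
[319. 260.]
[ 0.48728026 -0.27488099  0.17821452] [317.91136678 204.2483923 ]
```

View pics/w1.png

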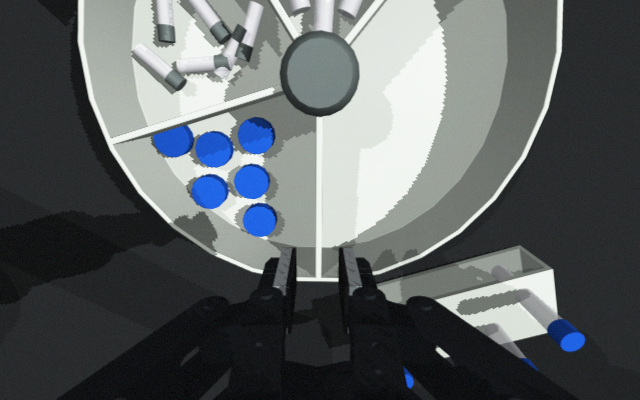

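The divider runs straight between the fingers at px 320, with vials to its left and the empty wide compartment to its right. Next I'll make a table of arc shifts.

```bash
python3 - <<'E'
import numpy as np
for st,l in [(0,[3,7,12,18,24,30]),(30,[37,44,51,58,65,72,79,86,93,100]),(100,[107,114,121,127,131,134,136,137])]:
    f=lambda d:.1*np.array([np.cos(np.radians(d-122.6)),np.sin(np.radians(d-122.6))])
    print([(d,*(f(d)-f(st)).round(3),round(np.radians(d-st),3)) for d in l])
E
```

```text
[(3, np.float64(0.004), np.float64(-0.003), np.float64(0.052)), (7, np.float64(0.011), np.float64(-0.006), np.float64(0.122)), (12, np.float64(0.019), np.float64(-0.009), np.float64(0.209)), (18, np.float64(0.029), np.float64(-0.013), np.float64(0.314)), (24, np.float64(0.039), np.float64(-0.015), np.float64(0.419)), (30, np.float64(0.049), np.float64(-0.016), np.float64(0.524))]
[(37, np.float64(0.012), np.float64(0.0), np.float64(0.122)), (44, np.float64(0.024), np.float64(0.002), np.float64(0.244)), (51, np.float64(0.036), np.float64(0.005), np.float64(0.367)), (58, np.float64(0.047), np.float64(0.01), np.float64(0.489)), (65, np.float64(0.058), np.float64(0.015), np.float64(0.611)), (72, np.float64(0.068), np.float64(0.023), np.float64(0.733)), (79, np.float64(0.077), np.float64(0.031), np.float64(0.855)), (86, np.float64(0.085), np.float64(0.04), np.float64(0.977)), (93, np.float64(0.091), np.float64(0.051), np.float64(1.1)), (100, np.float64(0.097), np.float64(0.061), np.float64(1.222))]
[(107, np.float64(0.004), np.float64(0.012), np.float64(0.122)), (114, np.float64(0.007), np.float64(0.023), np.float64(0.244)), (121, np.float64(0.008), np.float64(0.036), np.float64(0.367)), (127, np.float64(0.007), np.float64(0.046), np.float64(0.471)), (131, np.float64(0.007), np.float64(0.053), np.float64(0.541)), (134, np.float64(0.006), np.float64(0.058), np.float64(0.593)), (136, np.float64(0.005), np.float64(0.062), np.float64(0.628)), (137, np.float64(0.005), np.float64(0.063), np.float64(0.646))]
```

```bash
python3 -m inch '[0,0,-0.04,0,0,0, 0,0,-0.08,0,0,0, 0,0,-0.11,0,0,0, 0,0,-0.123,0,0,0, 0.004,-0.003,-0.123,0,0,0.052, 0.011,-0.006,-0.123,0,0,0.122, 0.019,-0.009,-0.123,0,0,0.209, 0.029,-0.013,-0.123,0,0,0.314, 0.039,-0.015,-0.123,0,0,0.419, 0.049,-0.016,-0.123,0,0,0.524]'
```

```text
t: 3.0
tcp_pos: [0.5369, -0.293, 0.0597]
tool_rot: [3.141, 0.0, 1.528]
ft_force: [-1.5, 1.0, -0.1]
finger_gap: 0.0213
grasp_force: 0.8
```

```bash
python3 -m inch '[0.012,0,0,0,0,0.122, 0.024,0.002,0,0,0,0.244, 0.036,0.005,0,0,0,0.367, 0.047,0.01,0,0,0,0.489, 0.058,0.015,0,0,0,0.611, 0.068,0.023,0,0,0,0.733, 0.077,0.031,0,0,0,0.855, 0.085,0.04,0,0,0,0.977, 0.091,0.051,0,0,0,1.1, 0.097,0.061,0,0,0,1.222]'
```

```text
t: 4.0
tcp_pos: [0.6341, -0.2322, 0.06]
tool_rot: [-3.141, 0.001, 2.751]
ft_force: [-2.7, -1.1, 0.0]
finger_gap: 0.0212
grasp_force: 0.8
```

```bash
python3 -m inch '[0.004,0.012,0,0,0,0.122, 0.007,0.023,0,0,0,0.244, 0.008,0.036,0,0,0,0.367, 0.007,0.046,0,0,0,0.471, 0.007,0.053,0,0,0,0.541, 0.006,0.058,0,0,0,0.593, 0.005,0.062,0,0,0,0.628, 0.005,0.063,0,0,0,0.646, 0.005,0.063,0,0,0,0.646, 0.005,0.063,0,0,0,0.646]'; python3 - <<'E'
from h import *
s=eyes.snapshot('top'); cv2.imwrite('pics/t2.png',cv2.resize(s['img'][110:270,280:520],None,fx=3,fy=3))
E
```

```text
t: 5.0
tcp_pos: [0.6392, -0.1684, 0.0587]
tool_rot: [-3.141, 0.0, -2.89]
ft_force: [0.3, -0.7, 0.6]
finger_gap: 0.0213
grasp_force: 0.5
```

View pics/t2.png

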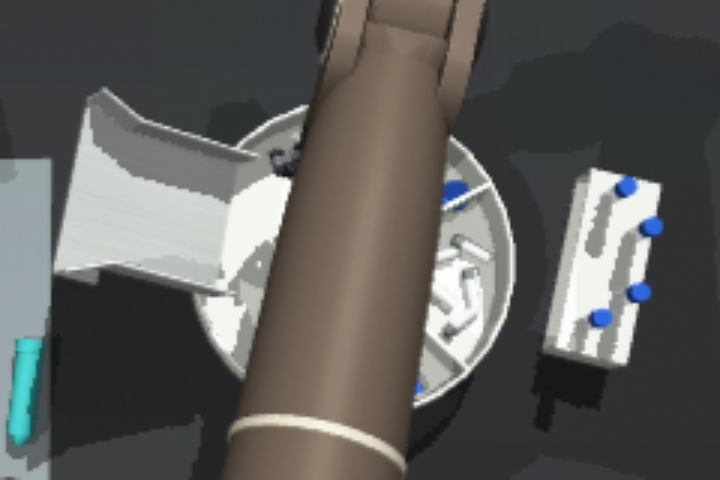

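The wide compartment now shows under the chute exit at (230,230), and the stock compartments face right. I'll lift out and go above the tray.

```bash
python3 -m inch '[0,0,0.04,0,0,0, 0,0,0.09,0,0,0, 0,0,0.14,0,0,0, 0,0,0.19,0,0,0, -0.01,0.03,0.22,0,0,0, -0.02,0.078,0.24,0,0,-0.02, -0.035,0.125,0.24,0,0,-0.04, -0.05,0.17,0.24,0,0,-0.06, -0.062,0.218,0.24,0,0,-0.08, -0.075,0.265,0.24,0,0,-0.1]'
python3 -m inch '[-0.01,0.045,0,0,0,-0.02, -0.022,0.09,0,0,0,-0.04, -0.035,0.135,0,0,0,-0.043, -0.047,0.18,0,0,0,-0.043, -0.061,0.228,0,0,0,-0.043, -0.061,0.228,-0.04,0,0,-0.043, -0.061,0.228,-0.08,0,0,-0.043, -0.061,0.228,-0.1,0,0,-0.043, -0.061,0.228,-0.1,0,0,-0.043, -0.061,0.228,-0.1,0,0,-0.043]' 55
python3 - <<'E'
from h import *
st=env.get_state(); print(st['tcp_pos'],st['tool_rot'],st['joint_pos'])
w=eyes.snapshot('wrist'); s=eyes.snapshot('top')
a=np.radians(6.2);f=np.array([np.cos(a),np.sin(a),0])
g=np.array([.5035,.325,.086])
im=w['img'].copy()
for q in (g-.06*f,g,g+.031*f):
    p=proj(w,q); print(p); cv2.circle(im,tuple(int(x) for x in p),3,(0,0,255),-1)
cv2.imwrite('pics/wt.png',np.hstack([cv2.resize(im,(400,250)),cv2.resize(s['img'][130:260,285:465],(346,250))]))
E
```

```text
t: 6.05
tcp_pos: [0.5631, 0.0988, 0.2984]
tool_rot: [3.141, 0.0, -2.991]
ft_force: [0.2, 0.3, -0.2]
finger_gap: 0.0211
grasp_force: 0.0
t: 7.05
tcp_pos: [0.503, 0.325, 0.1988]
tool_rot: [-3.142, -0.0, -3.033]
ft_force: [-0.9, 0.2, 0.1]
finger_gap: 0.0472
grasp_force: 0.0
[0.50298092 0.32497627 0.19876912] [-3.14157978e+00 -4.73751043e-04 -3.03271176e+00] [5.73530013e-01 2.68440823e-01 6.44133164e-02 1.36719811e+00
 2.00782281e-04 4.64649069e-01]
[315.7110055  126.37674418]
[315.82443991 198.54432202]
[315.87710211 232.04829594]
```

View pics/wt.png

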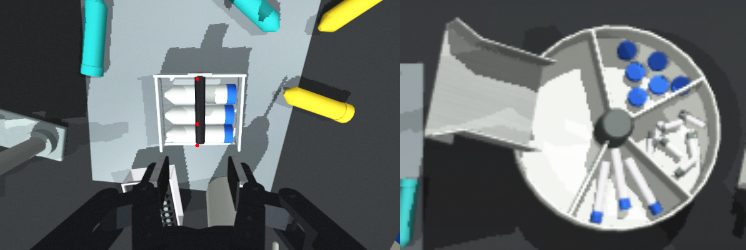

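The wrist view shows the bar about 2 mm to +y of the marks, which is fine for the grip. The carousel crop shows the wide compartment centred under the chute (dividers at about 10° and 153°, so the middle is near 81°). Next I'll descend and grip.

```bash
python3 -m inch '[0,0.0015,-0.04,0,0,0, 0,0.0015,-0.08,0,0,0, 0,0.0015,-0.11,0,0,0, 0,0.0015,-0.13,0,0,0, 0,0.0015,-0.142,0,0,0, 0,0.0015,-0.142,0,0,0, 0,0.0015,-0.142,0,0,0, 0,0.0015,-0.142,0,0,0, 0,0.0015,-0.142,0,0,0, 0,0.0015,-0.142,0,0,0]' 
python3 -m inch '[0,0,0,0,0,0, 0,0,0,0,0,0, 0,0,0,0,0,0, 0,0,0,0,0,0, 0,0,0,0,0,0, 0,0,0,0,0,0, 0,0,0,0,0,0, 0,0,0.01,0,0,0, 0,0,0.02,0,0,0, 0,0,0.03,0,0,0]' 0 80
```

```text
t: 8.15
tcp_pos: [0.5035, 0.3269, 0.0572]
tool_rot: [3.141, 0.001, -3.032]
ft_force: [0.9, -0.9, -0.5]
finger_gap: 0.0465
grasp_force: 0.0
t: 9.15
tcp_pos: [0.5028, 0.3263, 0.0867]
tool_rot: [-3.141, -0.001, -3.032]
ft_force: [0.0, -0.2, -3.2]
finger_gap: 0.0124
grasp_force: 78.1
```

```bash
python3 - <<'E'
from h import *
s=eyes.snapshot('top'); c=np.array([.542,-.192])
q=[onz(s,u/4.4+284.6,v/4.4+129.6,.213)[:2] for u,v in [(130,40),(58,313)]]
m=sum(q)/2; print(q,m,np.linalg.norm(q[0]-q[1]),np.hypot(*(m-c)),np.degrees(np.arctan2(*(m-c)[::-1])))
d=q[0]-q[1]; print(np.degrees(np.arctan2(d[1],d[0]))+90)
f=np.array([np.cos(np.radians(-100)),np.sin(np.radians(-100))]); L=np.array([.593,.0985])+.02*f
ax=np.cross([*f,0],[0,0,-1]); print('axis',ax)
def tcp(t): t=np.radians(t); a=-.063*np.cos(t)+.053*np.sin(t); return np.array([*(L+a*f),.2+.063*np.sin(t)+.053*np.cos(t)])
for t in [0,8,16,24,28,32,35,38,41,44,47,50]: print(t,tcp(t).round(3),(tcp(t)-tcp(0)).round(3),(ax*np.radians(t)).round(3))
E
```

```text
[array([0.68577219, 0.06073117]), array([0.50354777, 0.10737584])] [0.59465998 0.0840535 ] 0.18809961360604316 0.28103133339221104 79.20000760308284
75.64207465898711
axis [ 0.98480775 -0.17364818  0.        ]
0 [0.6   0.141 0.253] [0. 0. 0.] [ 0. -0.  0.]
8 [0.599 0.133 0.261] [-0.001 -0.008  0.008] [ 0.138 -0.024  0.   ]
16 [0.598 0.124 0.268] [-0.003 -0.017  0.015] [ 0.275 -0.048  0.   ]
24 [0.596 0.114 0.274] [-0.005 -0.027  0.021] [ 0.413 -0.073  0.   ]
28 [0.595 0.109 0.276] [-0.006 -0.032  0.023] [ 0.481 -0.085  0.   ]
32 [0.594 0.104 0.278] [-0.007 -0.037  0.025] [ 0.55  -0.097  0.   ]
35 [0.593 0.1   0.28 ] [-0.007 -0.041  0.027] [ 0.602 -0.106  0.   ]
38 [0.592 0.096 0.281] [-0.008 -0.045  0.028] [ 0.653 -0.115  0.   ]
41 [0.592 0.091 0.281] [-0.009 -0.049  0.028] [ 0.705 -0.124  0.   ]
44 [0.591 0.087 0.282] [-0.009 -0.054  0.029] [ 0.756 -0.133  0.   ]
47 [0.59  0.083 0.282] [-0.01  -0.058  0.029] [ 0.808 -0.142  0.   ]
50 [0.59  0.079 0.282] [-0.011 -0.062  0.029] [ 0.859 -0.152  0.   ]
```

```bash
python3 -m inch '[0,0,0.01,0,0,0, 0,0,0.03,0,0,0, 0,0,0.055,0,0,-0.05, 0,0,0.08,0,0,-0.13, 0,0,0.105,0,0,-0.23, 0,0,0.13,0,0,-0.33, 0,0,0.155,0,0,-0.43, 0,0,0.18,0,0,-0.53, 0,0,0.205,0,0,-0.63, 0,0,0.225,0,0,-0.73]'
python3 -m inch '[0.005,-0.008,0.01,0,0,-0.11, 0.012,-0.025,0.02,0,0,-0.22, 0.023,-0.045,0.02,0,0,-0.34, 0.035,-0.065,0.02,0,0,-0.46, 0.046,-0.086,0.02,0,0,-0.58, 0.057,-0.107,0.02,0,0,-0.7, 0.068,-0.128,0.02,0,0,-0.82, 0.079,-0.149,0.02,0,0,-0.94, 0.09,-0.17,0.02,0,0,-1.05, 0.098,-0.185,0.02,0,0,-1.125]'
python3 - <<'E'
from h import *
w=eyes.snapshot('wrist'); s=eyes.snapshot('side')
cv2.imwrite('pics/st.png',np.hstack([cv2.resize(w['img'],(400,250)),cv2.resize(s['img'][100:300,200:480],(350,250))]))
st=env.get_state(); print(st['tcp_pos'],st['tool_rot'],st['joint_pos'])
E
```

```text
t: 10.2
tcp_pos: [0.5029, 0.3265, 0.3133]
tool_rot: [3.14, 0.0, 2.517]
ft_force: [0.9, -0.5, -3.3]
finger_gap: 0.013
grasp_force: 78.2
t: 11.2
tcp_pos: [0.6014, 0.1401, 0.3315]
tool_rot: [-3.142, 0.0, 1.391]
ft_force: [0.1, -0.1, -3.3]
finger_gap: 0.0127
grasp_force: 78.2
[0.60172729 0.13958839 0.33116491] [-3.14137715e+00  8.14728253e-04  1.39217259e+00] [ 2.28264739e-01  3.43131119e-01  4.58014463e-01  1.68620001e+00
 -6.62926313e-04  1.97768507e+00]
```

View pics/st.png

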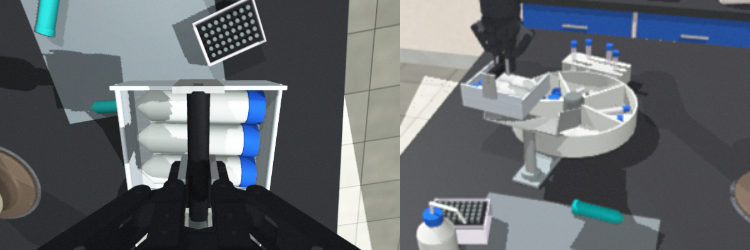

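The tray with all three tubes hangs level over the mouth, lip towards the carousel. I'll lower it and tip.

```bash
python3 -m inch '[0,0,-0.02,0,0,0, 0,0,-0.045,0,0,0, 0,0,-0.068,0,0,0, 0,0,-0.078,0,0,0, 0,-0.004,-0.074,0.07,-0.012,0, -0.001,-0.008,-0.07,0.138,-0.024,0, -0.002,-0.012,-0.066,0.206,-0.036,0, -0.003,-0.017,-0.063,0.275,-0.048,0, -0.004,-0.022,-0.06,0.344,-0.06,0, -0.005,-0.027,-0.057,0.413,-0.073,0]'
python3 -c "
from h import *
print(env.get_state()['joint_pos'])"
```

```text
t: 12.3
tcp_pos: [0.5959, 0.1147, 0.2757]
tool_rot: [3.139, -0.422, 1.398]
ft_force: [-0.6, -0.1, -3.0]
finger_gap: 0.0129
grasp_force: 78.5
[-0.00772364  0.20061822  0.08881268  1.38300668  0.41547662  1.75244565]
```

```bash
python3 -m inch '[-0.001,-0.005,0.002,0.069,-0.012,0, -0.0015,-0.0075,0.003,0.103,-0.018,0, -0.002,-0.01,0.004,0.137,-0.024,0, -0.002,-0.012,0.005,0.163,-0.029,0, -0.002,-0.014,0.006,0.189,-0.033,0, -0.002,-0.015,0.006,0.206,-0.036,0, -0.0025,-0.0165,0.0065,0.223,-0.039,0, -0.003,-0.018,0.007,0.24,-0.042,0, -0.0035,-0.02,0.007,0.266,-0.047,0, -0.004,-0.022,0.007,0.292,-0.051,0]'
python3 -m inch '[0,-0.0025,0,0.025,-0.005,0, 0,-0.005,0.001,0.051,-0.009,0, -0.001,-0.007,0.001,0.077,-0.013,0, -0.001,-0.009,0.001,0.103,-0.018,0, -0.0015,-0.011,0.001,0.128,-0.023,0, -0.002,-0.013,0.001,0.154,-0.028,0, -0.002,-0.013,0.001,0.154,-0.028,0, -0.002,-0.013,0.001,0.154,-0.028,0, -0.002,-0.013,0.001,0.154,-0.028,0, -0.002,-0.013,0.001,0.154,-0.028,0]'
python3 - <<'E'
from h import *
w=eyes.snapshot('wrist'); s=eyes.snapshot('side'); t=eyes.snapshot('top')
cv2.imwrite('pics/st2.png',np.hstack([cv2.resize(w['img'],(250,250)),cv2.resize(s['img'][120:270,240:420],(280,250)),cv2.resize(t['img'][130:260,285:465],(260,250))]))
st=env.get_state(); print(st['tcp_pos'],st['tool_rot'],st['joint_pos'],st['ft_force'])
E
```

```text
t: 13.3
tcp_pos: [0.592, 0.0925, 0.2813]
tool_rot: [-3.141, -0.718, 1.396]
ft_force: [0.5, -0.2, -3.3]
finger_gap: 0.013
grasp_force: 78.7
t: 14.3
tcp_pos: [0.5901, 0.0798, 0.2826]
tool_rot: [3.14, -0.872, 1.397]
ft_force: [0.2, 0.2, -2.0]
finger_gap: 0.0129
grasp_force: 78.8
[0.59004557 0.07979434 0.28253584] [ 3.14059886 -0.87227058  1.3971088 ] [-0.25415103  0.23979307 -0.02144205  1.40345655  0.86854967  1.44722173] [-0.21540685  0.12056286 -1.85783556]
```

View pics/st2.png

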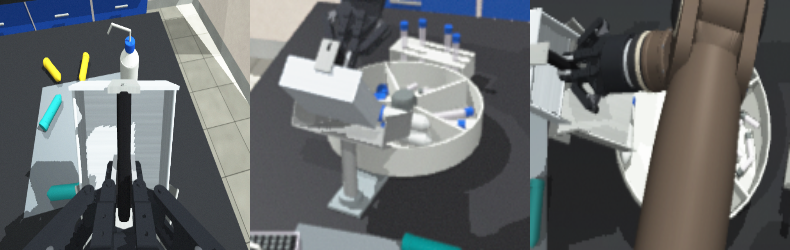

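The tray looks empty and the tubes lie by the hub in the wide compartment. I'll level the tray and back off, then check the tubes numerically.

```bash
python3 -m inch '[0,0.005,0.02,0,0,0, 0.001,0.015,0.035,-0.1,0.018,0, 0.003,0.025,0.045,-0.22,0.039,0, 0.004,0.035,0.05,-0.34,0.06,0, 0.006,0.045,0.055,-0.46,0.081,0, 0.008,0.055,0.055,-0.58,0.102,0, 0.009,0.06,0.055,-0.7,0.124,0, 0.01,0.065,0.055,-0.8,0.142,0, 0.01,0.07,0.055,-0.859,0.152,0, 0.01,0.07,0.055,-0.859,0.152,0]'
python3 -m inch '[-0.008,0.015,0,0,0,0.11, -0.019,0.035,0,0,0,0.22, -0.03,0.055,0,0,0,0.34, -0.041,0.076,0,0,0,0.46, -0.052,0.097,0,0,0,0.58, -0.063,0.118,0,0,0,0.7, -0.074,0.139,0,0,0,0.82, -0.085,0.16,0,0,0,0.94, -0.097,0.178,0,0,0,1.06, -0.097,0.178,0,0,0,1.18]'
python3 - <<'E'
from h import *
st=env.get_state(); print(st['tcp_pos'],st['tool_rot'],st['joint_pos'],st['ft_force'])
for c in ('side','top'):
    s=eyes.snapshot(c); cv2.imwrite(f'pics/f_{c}.png',s['img'])
    for d in nets.silhouettes('tube1_mid',c):
        y,x=np.nonzero(d['pixels']); p=onz(s,x.mean(),y.mean(),.04); print(c,round(d['confidence'],2),x.mean().round(),y.mean().round(),len(x),p.round(3), 'r to mid',np.hypot(*(p[:2]-[.559,-.0935])).round(3))
E
```

```text
t: 15.45
tcp_pos: [0.6, 0.1525, 0.3364]
tool_rot: [-3.139, -0.0, 1.4]
ft_force: [0.7, 1.3, -3.1]
finger_gap: 0.0124
grasp_force: 78.6
t: 16.45
tcp_pos: [0.5017, 0.3291, 0.3376]
tool_rot: [3.14, -0.002, 2.583]
ft_force: [0.1, -1.0, -1.5]
finger_gap: 0.0128
grasp_force: 78.7
[0.50168412 0.32907489 0.33755071] [ 3.13964085e+00 -2.33125506e-03  2.58283882e+00] [0.57909439 0.30688807 0.4223168  1.68543141 0.00293503 1.13785166] [ 0.08048033 -0.97303275 -1.5130611 ]
side 0.98 357.0 270.0 456 [0.4   0.182 0.04 ] r to mid 0.318
side 0.87 370.0 338.0 560 [0.329 0.399 0.04 ] r to mid 0.543
side 0.6 358.0 389.0 348 [0.332 0.532 0.04 ] r to mid 0.666
side 0.39 356.0 186.0 3191 [ 0.487 -0.233  0.04 ] r to mid 0.157
top 0.88 288.0 239.0 310 [0.409 0.152 0.04 ] r to mid 0.288
top 0.62 160.0 277.0 131 [0.291 0.559 0.04 ] r to mid 0.705
top 0.61 353.0 201.0 99 [ 0.529 -0.059  0.04 ] r to mid 0.046
```

```bash
python3 - <<'E'
from h import *
t=cv2.imread('pics/f_top.png');s=cv2.imread('pics/f_side.png')
cv2.imwrite('pics/f.png',np.hstack([cv2.resize(t[135:255,320:460],(467,400),interpolation=cv2.INTER_CUBIC),cv2.resize(s[150:260,285:375],(327,400),interpolation=cv2.INTER_CUBIC)]))
E
```

```text
(no output)
```

View pics/f.png

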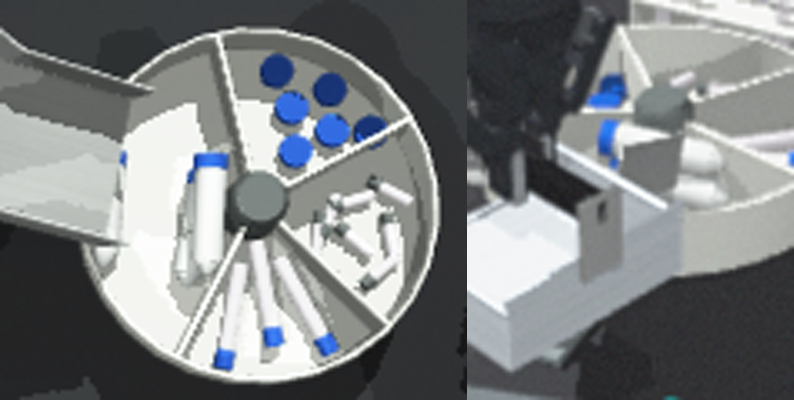

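The three tubes lie in the wide compartment: two by the hub at (209,210) and (187,225), and one under the chute exit at (114,208). I'll put the tray back where it was.

```bash
python3 -m inch '[0,0,-0.01,0,0,0.08, 0,0,-0.03,0,0,0.18, 0,0,-0.06,0,0,0.28, 0,0,-0.09,0,0,0.38, 0,0,-0.12,0,0,0.48, 0,0,-0.15,0,0,0.58, 0,0,-0.18,0,0,0.66, 0,0,-0.205,0,0,0.668, 0,0,-0.225,0,0,0.668, 0,0,-0.24,0,0,0.668]'
python3 -c "
from h import *
s=env.get_state();print(s['tcp_pos'],s['tool_rot'],s['ft_force'])"
```

```text
t: 17.65
tcp_pos: [0.5028, 0.3264, 0.0957]
tool_rot: [-3.141, -0.002, -3.043]
ft_force: [-0.0, 0.4, -2.4]
finger_gap: 0.0126
grasp_force: 78.6
[0.50281483 0.32639285 0.09566795] [-3.14147122e+00 -1.62270955e-03 -3.04319135e+00] [-0.04122182  0.38831087 -2.40209477]
```

```bash
python3 -m inch '[0,0,-0.01,0,0,0, 0,0,-0.02,0,0,0, 0,0,-0.026,0,0,0, 0,0,-0.03,0,0,0, 0,0,-0.033,0,0,0, 0,0,-0.035,0,0,0, 0,0,-0.037,0,0,0, 0,0,-0.038,0,0,0, 0,0,-0.0385,0,0,0, 0,0,-0.0385,0,0,0]'
```

```text
t: 18.65
tcp_pos: [0.5031, 0.3276, 0.0589]
tool_rot: [-3.142, 0.0, -3.039]
ft_force: [0.4, 0.5, -2.9]
finger_gap: 0.0127
grasp_force: 78.6
```

```bash
python3 -m inch '[0,0,-0.0005,0,0,0, 0,0,-0.001,0,0,0, 0,0,-0.001,0,0,0, 0,0,-0.0015,0,0,0, 0,0,-0.0015,0,0,0, 0,0,-0.0015,0,0,0, 0,0,-0.0015,0,0,0, 0,0,-0.0015,0,0,0, 0,0,-0.0015,0,0,0, 0,0,-0.0015,0,0,0]'
```

```text
t: 19.65
tcp_pos: [0.503, 0.3276, 0.0573]
tool_rot: [-3.142, 0.0, -3.039]
ft_force: [-0.4, 0.3, -2.2]
finger_gap: 0.0128
grasp_force: 78.6
```

```bash
python3 -m inch '[0,0,-0.0005,0,0,0, 0,0,-0.001,0,0,0, 0,0,-0.001,0,0,0, 0,0,-0.001,0,0,0, 0,0,-0.001,0,0,0, 0,0,-0.001,0,0,0, 0,0,-0.001,0,0,0, 0,0,-0.001,0,0,0, 0,0,-0.001,0,0,0, 0,0,-0.001,0,0,0]'
python3 -m inch '[0,0,0,0,0,0, 0,0,0,0,0,0, 0,0,0,0,0,0, 0,0,0,0,0,0, 0,0,0,0,0,0, 0,0,0,0,0,0, 0,0,0,0,0,0, 0,0,0,0,0,0, 0,0,0,0,0,0, 0,0,0,0,0,0]' 55
python3 -m inch '[0,0,0.01,0,0,0, 0,0,0.03,0,0,0, 0,0,0.06,0,0,0, 0,0,0.1,0,0,0, 0,0,0.14,0,0,0, -0.03,0,0.17,0,0,0, -0.07,0,0.19,0,0,0, -0.11,0,0.2,0,0,0, -0.13,0,0.2,0,0,0, -0.13,0,0.2,0,0,0]'
python3 - <<'E'
from h import *
for c in ('top','side'):
    s=eyes.snapshot(c); b=cv2.imread(f'pics/{c}0.png')
    for n in ('tray','tip_box','wash_bottle','tube_rack'):
        print(c,n,[(round(d['confidence'],2),np.round(d['extent'])) for d in nets.silhouettes(n,c)[:1]])
print(env.get_state()['ft_force'])
E
```

```text
t: 20.65
tcp_pos: [0.5031, 0.3276, 0.0566]
tool_rot: [3.142, 0.0, -3.039]
ft_force: [-1.9, -1.8, 6.0]
finger_gap: 0.0129
grasp_force: 79.5
t: 21.65
tcp_pos: [0.5031, 0.3276, 0.0563]
tool_rot: [-3.142, 0.0, -3.039]
ft_force: [0.6, -0.3, 0.1]
finger_gap: 0.0467
grasp_force: 0.0
t: 22.65
tcp_pos: [0.3711, 0.3276, 0.2585]
tool_rot: [3.14, 0.002, -3.037]
ft_force: [0.3, 0.1, -0.6]
finger_gap: 0.0469
grasp_force: 0.0
top tray [(0.85, array([212., 189., 262., 232.]))]
top tip_box [(0.96, array([242., 135., 272., 175.]))]
top wash_bottle [(0.57, array([192., 144., 231., 173.]))]
top tube_rack [(0.79, array([464., 168., 500., 231.]))]
side tray [(0.86, array([276., 281., 336., 335.]))]
side tip_box [(0.76, array([227., 255., 273., 297.]))]
side wash_bottle [(0.8, array([211., 265., 252., 334.]))]
side tube_rack [(0.49, array([332., 136., 387., 165.]))]
[ 0.7362834   0.01871494 -0.50601691]
```

The tray is back flat where it started, the bystanders haven't moved, and the arm is clear. I'm handing the job in.

```bash
python3 -c "
from cell import env
print(env.sign_off())"
```

```text
the job is handed in; nothing more can be done
None
```

I handed the job in at about 23 s of the 72 s limit, and the sign-off returned no verdict: the wide compartment is under the chute with all three tubes lying in it, the empty tray is back on the bench where it started, and the tip box, wash bottle and tube rack show no movement in the camera images.

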